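Sweep the vials into the gated tray and shut the gate

ROBOT

A 6-joint arm with a two-finger parallel gripper is mounted at the origin on a cart in front of the work surface, level with it; the furniture and walls round the work are solid. World frame = base frame: x ahead of the robot, y to its left, z up, the work surface at z = 0. Lengths are in mm, angles in rad, forces in N, time in s.
With the tool pointing down it reaches from about 350 to 975 mm from the base axis. Payload 7.1 kg.
Tool frame: the origin (TCP) lies between the finger pads; the fingertips stand 19 mm ahead of it and the grasp point (between the pads) is the TCP (ctrl.finger_overhang is the distance from the TCP to the fingertips, in mm); z points along the fingers, y is the line along which they close (so a half turn about z gives the same grasp; the last joint's range is limited). The gripper opens to 88 mm and grips with 3 to 60 N. Pads are 20 mm wide; open, the fingers measure 115 mm over their backs; the gripper's body (75 mm by 178 mm) begins 61 mm behind the grasp point.
Start: joints at [1.286, 0.423, 1.63, -0, 1.089, -0.019], TCP at [164.144, 603.044, 241.675] pointing down, gripper open.
Joint ranges: [-3, 3], [-0.9, 2.11], [0.09, 2.58], [-1.31, 4.45], [0.11, 2.69], [-2.54, 2.54]. Speed limits (rad/s): [2.39, 2.39, 3.01, 3.14, 3.14, 3.14].

INTERFACE

Orientations are given as a rotation vector (axis times angle).
In Python, from workcell import ctrl gives the robot as it stands. The module is installed in compiled form; this text tells all that it offers.
- The arm moves only by the tool arm_command, never from a script. Its argument "rows" is one flat list of numbers, 7 for each row, row after row: the turn, a rotation vector about the tool's x, y, z scaled (see below), then the shift along the tool's x, y, z scaled (see below), then the opening, from -1 (shut) to 1 (fully open). A call has 1 to 5 rows; each row is the pose to reach, as a shift and turn from the pose commanded when the call began, along the tool's axes at that moment, turning the shorter way round; what a row does not reach only later rows make up. The controller multiplies each number of a shift by 80 mm and each number of a turn by 180 degrees. A row lasts 1/10 s, in which the tool goes at most 50 mm and 8.59 degrees, less where a joint would pass 70% of its speed; a pose out of reach is approached as far as the arm can. A call with a number of a shift or a turn outside -1 to 1 is refused whole. A call with a gripper value outside its range is refused whole. The fingers move at their own pace and stop on an object; the grip force is fixed at half the most. Time passes only in rows, so rows that repeat a pose let the fingers close. It gives the time, the measured TCP pose, the force, the opening and the grip force at its end, in the units of the state.
- ctrl.get_obs(): the state, without advancing time (a new reading comes with each control period).
- ctrl.get_image(name): name is "scene" or "top" or "wrist"; returns (picture, depth): 480x640x3 uint8, red, green, blue; 480x640 float32, mm along the optical axis (not along the pixel's ray), 0 where there is no reading.
- ctrl.camera_params(name): a dict with "camera_matrix" (3x3 intrinsics, pixels), "world_to_cam" (4x4, takes a point from world to camera coordinates); the wrist camera has in their place "tool_from_camera" (4x4, takes a point from camera to tool coordinates, whose origin is the TCP and whose axes are the flange's). Camera axes: x right, y down, z forward; pixel columns grow to the right and rows downward; lengths in mm; the calibration is good to about 2 mm. A picture is of the moment at which its call begins: read the wrist's pose just before it. camera_params takes no time and is no camera call.
- ctrl.close_job(): hands the job in; it is judged then, once.
The state is a dict: "t": time; "qpos": joint angles; "qvel": joint speeds; "joint_torque": joint torques, N m; "ee_pos": TCP position; "orientation": TCP orientation; "ft_force": force on the tool from outside, world axes, zero at the start; "moment": the same for the moment, N m; "width": finger opening in mm; "grasp_force": force on a finger pad.
Only numpy, scipy, OpenCV 4.12 (cv2) and the standard library are available. Lean on these libraries where they do the work, as an engineer would, in place of code of your own. Each camera call takes 0.05 s, during which the arm holds its last target. There are 200 camera calls.

TASK

Get the steel vial tray ready to be carried: with the gripper's fingers, sweep the four small capped vials along the open apron into the walled part of the tray, all of them standing upright and past the line of the gate while the gate still stands open. Then push the blue gate shut across the mouth until it clicks past its roller catch and is fully home. Only push: do not pick up or tip over any vial, and leave the beaker, timer and marker where they are.

Things in the scene. Friction and masses are not known exactly. Their poses are not given: they have to be found in the camera images.
- vial_tray: Fixed steel tray with loading apron. Origin on the bench under the middle of the mouth; +y runs into the walled part, -y along the apron, z up; at yaw 0 these are the world's axes. Flat floor, top 3 mm above the bench, no step. Walled part: inside x -80 to 80, y 0 to 135 mm; three 3 mm walls, tops at 32 mm. Apron: y -174 to 0, open end, side lips at x = -80 and 80, 12.5 mm above the bench.
- tray_mouth (a point): Middle of the mouth, on the floor: 3 mm above the tray's origin, same axes. A carrying handle (bar 21 mm above the bench) sticks out behind the end wall to y = 163 mm. The catch's black housing stands at x = -99 to -86 mm, y = -10 to 10, 31 mm high.
- gate (a joint): Blue swing gate, rad: 0 = shut across the mouth, 1.57 = open along the apron, outside its +x lip; starts 1.57 to 1.75. From the pin it points along (-cos q, -sin q) in the tray's x, y. Stiff hinge (20 N mm), stays where left. Push its outer face (away from the vials). Over the last 10 mm its free end passes a sprung roller on the tray's -x side (2 to 4 N there), then snaps against its stop.
- gate_hinge (a point): The gate's upright pin, 22 mm above the bench, at x = 86.5, y = 0 mm in the tray's frame. The gate is a bar 4.4 mm thick, 14 to 32 mm above the bench, so it passes over the lips, and fingertips 15 to 20 mm above the bench can push it and clear the lips too.
- gate_end (a point): The middle of the gate's rounded free end, on its centre line, 164.5 mm from the pin, 22 mm above the bench.
- vial_a: Small upright screw-cap sample vial, loose, about 16 g: translucent body 13 mm in diameter, red cap 15 mm in diameter from 21 to 31 mm up, 31 mm tall in all. Origin at the centre of its underside, z up its axis. Starts standing on the apron, at least 24 mm from its neighbours' centres and 27 mm from the lips.
- vial_b: Small upright screw-cap sample vial, loose, about 16 g: translucent body 13 mm in diameter, white cap 15 mm in diameter from 21 to 31 mm up, 31 mm tall in all. Origin at the centre of its underside, z up its axis. Starts standing on the apron, at least 24 mm from its neighbours' centres and 27 mm from the lips.
- vial_c: Small upright screw-cap sample vial, loose, about 16 g: translucent body 13 mm in diameter, white cap 15 mm in diameter from 21 to 31 mm up, 31 mm tall in all. Origin at the centre of its underside, z up its axis. Starts standing on the apron, at least 24 mm from its neighbours' centres and 27 mm from the lips.
- vial_d: Small upright screw-cap sample vial, loose, about 16 g: translucent body 13 mm in diameter, orange cap 15 mm in diameter from 21 to 31 mm up, 31 mm tall in all. Origin at the centre of its underside, z up its axis. Starts standing on the apron, at least 24 mm from its neighbours' centres and 27 mm from the lips.
- beaker: Clear 61 mm wide, 72 mm tall beaker standing on the bench beyond the tray's closed end; leave it alone. Origin at the centre of its underside.
- timer: White lab timer with three buttons, 68 x 68 x 19 mm, lying on the bench; leave it alone. Origin at the centre of its underside.
- marker: White marker pen with a black cap, 13 x 133 mm, lying on the bench behind the apron's open end; leave it alone. Origin at the centre of its underside.

How it is judged (in metres and radians):
On the way, in this order (a step that is already met when the one before it is completed fails the run):
1. all four vials stand inside the walled part, past the gate's line, the gate still open (y of vial_a in the frame of vial_tray between 0.01 and 0.135 m and x of vial_a in the frame of vial_tray between -0.08 and 0.08 m and z of each of vial_a, vial_b, vial_c, vial_d in the frame of vial_tray below 0.008 m and angle between each of vial_a, vial_b, vial_c, vial_d's own z axis and vertical below 0.15 rad and linear speed of each of vial_a, vial_b, vial_c, vial_d below 0.02 m/s and y of vial_b in the frame of vial_tray between 0.01 and 0.135 m and x of vial_b in the frame of vial_tray between -0.08 and 0.08 m and y of vial_c in the frame of vial_tray between 0.01 and 0.135 m and x of vial_c in the frame of vial_tray between -0.08 and 0.08 m and y of vial_d in the frame of vial_tray between 0.01 and 0.135 m and x of vial_d in the frame of vial_tray between -0.08 and 0.08 m and value of joint gate above 0.9 rad), for 0.2 s.
2. the gate is shut past its catch (value of joint gate below 0.02 rad), for 0.2 s.
At the end, for the whole second after the job is handed in: All four vials stand upright (within 0.15 rad) and at rest on the floor of the walled part, their centres at least 10 mm past the mouth line, and the gate is home behind its catch (less than 0.02 rad, 3 mm at its free end, from shut) (y of vial_a in the frame of vial_tray between 0.01 and 0.135 m and x of vial_a in the frame of vial_tray between -0.08 and 0.08 m and z of each of vial_a, vial_b, vial_c, vial_d in the frame of vial_tray below 0.008 m and angle between each of vial_a, vial_b, vial_c, vial_d's own z axis and vertical below 0.15 rad and linear speed of each of vial_a, vial_b, vial_c, vial_d below 0.02 m/s and y of vial_b in the frame of vial_tray between 0.01 and 0.135 m and x of vial_b in the frame of vial_tray between -0.08 and 0.08 m and y of vial_c in the frame of vial_tray between 0.01 and 0.135 m and x of vial_c in the frame of vial_tray between -0.08 and 0.08 m and y of vial_d in the frame of vial_tray between 0.01 and 0.135 m and x of vial_d in the frame of vial_tray between -0.08 and 0.08 m and value of joint gate below 0.02 rad); the robot touches nothing.
It fails at once if a vial is lifted off the floor by more than 12 mm (z of any of vial_a, vial_b, vial_c, vial_d in the frame of vial_tray above 0.015 m).
It fails at once if a vial is tipped over (by more than 0.7 rad) (angle between any of vial_a, vial_b, vial_c, vial_d's own z axis and vertical above 0.7 rad).
It fails at once if the beaker, timer or marker is moved by more than 15 mm (distance of any of beaker, timer, marker from where it was at the start of the episode above 0.015 m).
It also fails if it takes over 69 s, if anything falls off the work surface, if the arm or the gripper's body presses on something with over 40 N, if the wrist force passes 120 N, or if a joint passes its speed limit or range.

## Working session

There is one attempt and no reset: what is moved stays moved. The work goes in short steps, Python scripts to look and compute and a tool call to move; the robot and the scene stay as the last step left them, time stands still between calls to the robot, and variables do not carry over. Pictures are saved under pics/ and viewed, at most 10 in all, crops included, and the job is handed in when it is done.

Besides the shell and the picture viewer there is one more tool, called after "Call:" by a JSON object that holds its "api" and its "payload", one argument or row to a line. arm_command: Moves the arm, as the interface text tells. Shifts and turns lie within -1 to 1; 1 stands for 80 mm of shift or 180 degrees of turn. Its arguments: {"type":"object","properties":{"rows":{"type":"array","items":{"type":"number"}}},"required":["rows"]}

```bash
mkdir -p pics; python3 - <<'E'
from workcell import ctrl
import cv2,numpy as np,pickle
o=ctrl.get_obs();print(o['t'],o['ee_pos'],o['orientation'],o['width'],ctrl.finger_overhang)
for n in('top','scene'):
    im,d=ctrl.get_image(n);cv2.imwrite(f'pics/{n}.png',im[:,:,::-1]);p=ctrl.camera_params(n);pickle.dump((im,d,p),open(n+'.pkl','wb'))
    print(n,np.round(p['world_to_cam'],3).tolist(),p['camera_matrix'])
E
```

```text
0.0 [163.9873745  602.56540801 240.90759111] [-4.16223464e-01 -3.11363753e+00  2.37654271e-03] 87.97765255000664 19.0
top [[0.015, -1.0, -0.018, 6.764], [-0.99, -0.012, -0.137, 506.3], [0.137, 0.02, -0.99, 1230.513], [0.0, 0.0, 0.0, 1.0]] [[459.46312503   0.         314.61365876]
 [  0.         459.46312503 238.03926736]
 [  0.           0.           1.        ]]
scene [[0.648, -0.761, -0.018, -328.578], [-0.571, -0.47, -0.673, 330.566], [0.504, 0.447, -0.74, 668.415], [0.0, 0.0, 0.0, 1.0]] [[433.96086299   0.         322.86170645]
 [  0.         433.96086299 241.08041188]
 [  0.           0.           1.        ]]
```

View pics/top.png

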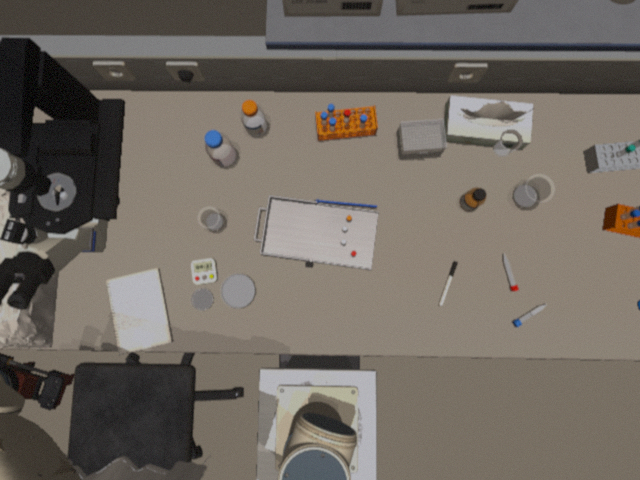

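View pics/scene.png

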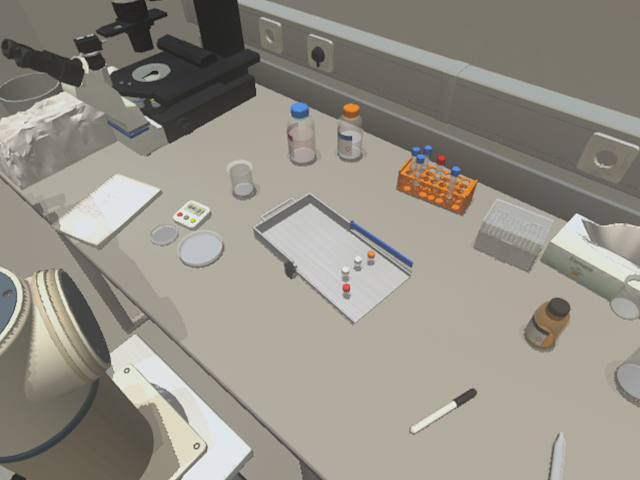

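Top view: the tray runs along image right. Its mouth is near u≈315, with the gate at (345,204), the catch at (309,264) and the vials at (349,218), (345,230), (343,243) and (353,253). I'll enlarge it.

```bash
python3 - <<'E'
import cv2,pickle
a=cv2.imread('pics/top.png')[185:285,250:390];cv2.imwrite('pics/topc.png',cv2.resize(a,None,fx=5.7,fy=5.7,interpolation=cv2.INTER_CUBIC))
a=cv2.imread('pics/scene.png')[185:325,240:425];cv2.imwrite('pics/scenec.png',cv2.resize(a,None,fx=4.2,fy=4.2,interpolation=cv2.INTER_CUBIC))
E
```

```text
(no output)
```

View pics/topc.png

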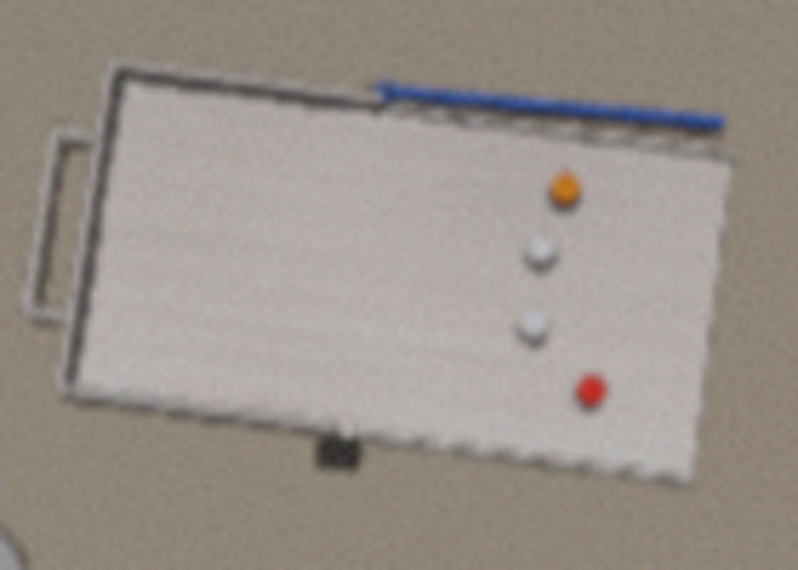

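View pics/scenec.png

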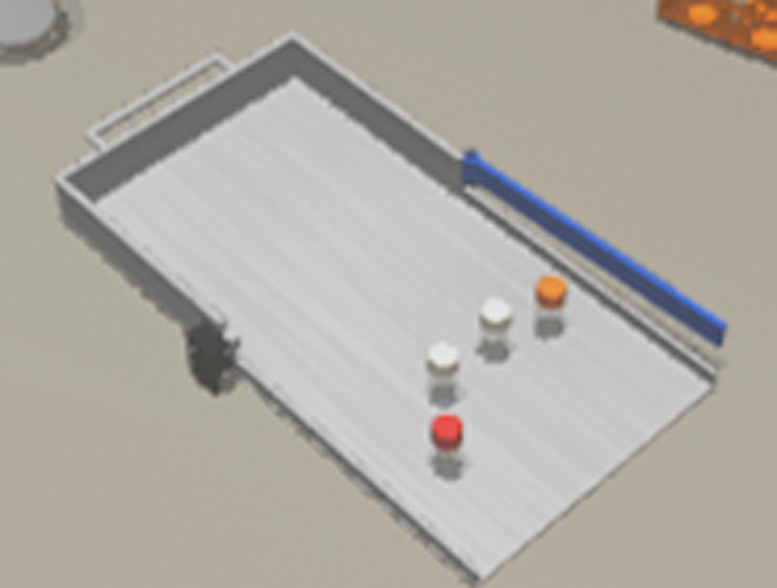

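Enlarged top view, in crop pixels: wall-top corners (118,68) and (68,395); hinge (386,92); gate end (721,123); apron corners (730,158) and (690,482); housing (338,450). Caps: orange (565,188), white (540,252) and (533,328), red (592,390).

```bash
cat >h.py <<'E'
import numpy as np,pickle
def ray(p,uv,z):
    K=p['camera_matrix'];T=np.array(p['world_to_cam']);R=T[:3,:3];c=-R.T@T[:3,3]
    d=R.T@np.linalg.inv(K)@[uv[0],uv[1],1];return c+d*(z-c[2])/d[2]
E
python3 - <<'E'
from h import *
im,d,p=pickle.load(open('top.pkl','rb'))
im2,d2,p2=pickle.load(open('scene.pkl','rb'))
W=lambda x,y,z:ray(p,(250+(x+.5)/5.7-.5,185+(y+.5)/5.7-.5),z)[:2]
S=lambda x,y,z:ray(p2,(240+(x+.5)/4.2-.5,185+(y+.5)/4.2-.5),z)[:2]
m=[(-81.5,136.5),(81.5,136.5),(86.5,0),(-92.5,0),(81.5,-174),(-81.5,-174)]
w=[W(68,395,32),W(118,68,32),W(386,92,32),W(338,445,31),W(730,156,12),W(690,482,12)]
w2=[S(58,180,32),S(292,36,32),S(472,156,32),S(208,340,31),S(716,376,12),S(480,580,8)]
def fit(m,w):
    m=np.array(m);w=np.array(w);a=m-m.mean(0);b=w-w.mean(0)
    th=np.arctan2((a[:,0]*b[:,1]-a[:,1]*b[:,0]).sum(),(a*b).sum());R=np.array([[np.cos(th),-np.sin(th)],[np.sin(th),np.cos(th)]])
    t=w.mean(0)-R@m.mean(0);print('yaw',th,np.degrees(th),'t',t,'res',np.round(w-(m@R.T+t),1).tolist());return R,t,th
for F,ww,pts in((W,w,dict(gate=(721,123),d=(565,187),b=(540,251),c=(533,327),a=(592,389))),(S,w2,dict(gate=(720,328),d=(551,286),b=(496,309),c=(443,354),a=(447,427)))):
    R,t,th=fit(m,ww)
    for k,v in pts.items():
        q=F(*v,32 if k=='gate' else 34);l=R.T@(q-t);print(k,q.round(1),l.round(1))
        if k=='gate': e=l-[86.5,0];print('q',np.arctan2(-e[1],-e[0]),np.linalg.norm(e))
E
```

```text
yaw -0.1211667588235323 -6.942343897867929 t [526.37411457  17.26784895] res [[-1.2, -3.4], [-1.4, -3.3], [-0.4, 0.9], [3.8, -0.0], [-0.5, 2.7], [-0.3, 3.1]]
gate [ 598.1 -155.9] [  92.2 -163.2]
q 1.6054764964856731 163.31802438566646
d [565.2 -79.9] [ 50.3 -91.8]
b [533.5 -68. ] [ 17.4 -83.8]
c [496.4 -64.8] [-19.8 -85.1]
a [466.7 -93.4] [ -45.9 -117. ]
yaw -0.1226281279650138 -7.026074181985475 t [525.61451842  15.36055462] res [[0.0, -0.7], [-0.3, -0.3], [0.5, -0.2], [0.1, -0.0], [-0.7, 0.9], [0.3, 0.3]]
gate [ 595.6 -158.5] [  90.7 -164. ]
q 1.5962752864389835 164.0150627766634
d [564.1 -81.3] [ 50.  -91.2]
b [535.3 -69.5] [ 20.  -83.1]
c [497.2 -67.1] [-18.1 -85.3]
a [464.9 -95.1] [ -46.7 -117. ]
```

Call:
{"api": "arm_command", "payload": {
  "rows": [0, 0, 0.23, -0.85, -1, 0, 1, 0, 0, 0.23, -0.85, -1, 0, 1, 0, 0, 0.23, -0.85, -1, 0, 1, 0, 0, 0.23, -0.85, -1, 0, 1, 0, 0, 0.23, -0.85, -1, 0, 1]
}}

```text
t: 0.6
ee_pos: [209.0, 507.3, 241.6]
orientation: [1.499, 2.761, -0.001]
ft_force: [0.1, 0.0, 0.4]
width: 87.9
grasp_force: 0.0
```

Call:
{"api": "arm_command", "payload": {
  "rows": [0, 0, 0.225, -1, -0.15, 0, 1, 0, 0, 0.225, -1, -0.15, 0, 1, 0, 0, 0.225, -1, -0.15, 0, 1, 0, 0, 0.225, -1, -0.15, 0, 1, 0, 0, 0.225, -1, -0.15, 0, 1]
}}

```text
t: 1.1
ee_pos: [242.8, 434.1, 241.5]
orientation: [2.362, 2.071, -0.001]
ft_force: [0.3, 0.1, 0.2]
width: 88.1
grasp_force: 0.0
```

Call:
{"api": "arm_command", "payload": {
  "rows": [0, 0, 0, -0.95, 0.6, 0, 1, 0, 0, 0, -0.95, 0.6, 0, 1, 0, 0, 0, -0.95, 0.6, 0, 1]
}}

```text
t: 1.4
ee_pos: [281.3, 349.7, 241.1]
orientation: [2.357, 2.075, -0.004]
ft_force: [0.3, 0.1, 0.2]
width: 87.3
grasp_force: 0.0
```

Call:
{"api": "arm_command", "payload": {
  "rows": [0, 0, 0, -0.95, 0.6, 0, 1, 0, 0, 0, -0.95, 0.6, 0, 1, 0, 0, 0, -0.95, 0.6, 0, 1]
}}

```text
t: 1.7
ee_pos: [319.8, 269.3, 241.5]
orientation: [2.359, 2.075, -0.001]
ft_force: [0.6, 0.0, 0.7]
width: 87.8
grasp_force: 0.0
```

Call:
{"api": "arm_command", "payload": {
  "rows": [0, 0, 0, -0.95, 0.6, 0, 1, 0, 0, 0, -0.95, 0.6, 0, 1, 0, 0, 0, -0.95, 0.6, 0, 1]
}}

```text
t: 2.0
ee_pos: [358.5, 188.8, 241.7]
orientation: [2.359, 2.074, 0.0]
ft_force: [-0.4, 0.8, -0.2]
width: 87.5
grasp_force: 0.0
```

Call:
{"api": "arm_command", "payload": {
  "rows": [0, 0, 0, -0.95, 0.6, 0, 1, 0, 0, 0, -0.95, 0.6, 0, 1, 0, 0, 0, -0.95, 0.6, 0, 1]
}}

```text
t: 2.3
ee_pos: [397.2, 107.9, 241.8]
orientation: [2.358, 2.075, 0.001]
ft_force: [-0.5, -0.5, 0.9]
width: 87.6
grasp_force: 0.0
```

Call:
{"api": "arm_command", "payload": {
  "rows": [0, 0, 0, -0.95, 0.58, 0, 1, 0, 0, 0, -0.95, 0.58, 0, 1, 0, 0, 0, -0.95, 0.58, 0, 1]
}}

```text
t: 2.6
ee_pos: [434.1, 27.0, 241.8]
orientation: [2.357, 2.075, 0.002]
ft_force: [0.4, -0.1, -1.2]
width: 88.0
grasp_force: 0.0
```

Call:
{"api": "arm_command", "payload": {
  "rows": [0, 0, 0, -0.95, 0.58, 0.6, 1, 0, 0, 0, -0.95, 0.58, 0.6, 1, 0, 0, 0, -0.95, 0.58, 0.6, 1]
}}

```text
t: 2.9
ee_pos: [469.4, -54.0, 191.2]
orientation: [-2.356, -2.075, 0.003]
ft_force: [-0.5, 0.1, 0.2]
width: 88.1
grasp_force: 0.0
```

Call:
{"api": "arm_command", "payload": {
  "rows": [0, 0, 0, -0.95, 0.6, 0.6, 0.9, 0, 0, 0, -0.95, 0.6, 0.6, 0.9, 0, 0, 0, -0.95, 0.6, 0.6, 0.9, 0, 0, 0, -0.95, 0.6, 0.6, 0.9]
}}

```text
t: 3.3
ee_pos: [506.8, -132.9, 145.0]
orientation: [-2.354, -2.077, 0.001]
ft_force: [0.2, 0.2, 0.2]
width: 83.3
grasp_force: 0.0
```

```bash
python3 - <<'E'
from workcell import ctrl
import cv2,numpy as np,pickle
o=ctrl.get_obs();print(o['t'],o['ee_pos'],o['orientation'],o['width'])
im,d=ctrl.get_image('wrist');p=ctrl.camera_params('wrist');cv2.imwrite('pics/w1.png',im[:,:,::-1]);pickle.dump((im,d,p,o),open('w1.pkl','wb'));print(p)
E
```

```text
3.3 [ 506.81149958 -132.94264095  144.95293049] [-2.35425095e+00 -2.07674652e+00  1.09037992e-03] 83.3071854771746
{'camera_matrix': array([[404.5268568 ,   0.        , 315.27494993],
       [  0.        , 404.5268568 , 235.40089432],
       [  0.        ,   0.        ,   1.        ]]), 'tool_from_camera': array([[ 2.22237907e-04, -9.53044093e-01, -3.02831484e-01,
         8.26843590e+01],
       [ 9.99999967e-01,  1.71915292e-04,  1.92830169e-04,
         5.68007461e-01],
       [-1.31714291e-04, -3.02831517e-01,  9.53044099e-01,
        -1.42516531e+02],
       [ 0.00000000e+00,  0.00000000e+00,  0.00000000e+00,
         1.00000000e+00]])}
```

View pics/w1.png

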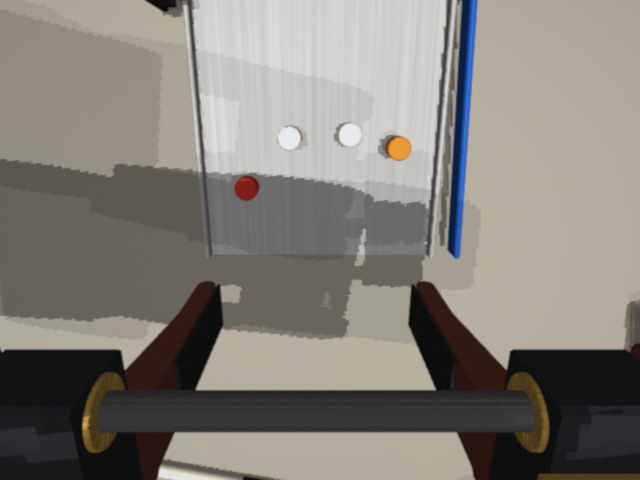

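The wrist view shows all four vials standing ahead of the tool: red (247,188), white (289,138) and (349,134), orange (399,148). The lip ends are at (209,255) and (431,255), and the fingertips at (218,285) and (413,285).

```bash
cat >>h.py <<'E'
from scipy.spatial.transform import Rotation as Ro
def wr(p,o,uv,z):
    T=np.array(p['tool_from_camera']);R=Ro.from_rotvec(o['orientation']).as_matrix()
    c=R@T[:3,3]+o['ee_pos'];d=R@T[:3,:3]@np.linalg.inv(p['camera_matrix'])@[uv[0],uv[1],1]
    return c+d*(z-c[2])/d[2]
E
python3 - <<'E'
from h import *
im,d,p,o=pickle.load(open('w1.pkl','rb'))
R=Ro.from_rotvec(o['orientation']).as_matrix();print(R.round(3).tolist())
for k,uv,z in(('a',(247,187.5),34),('c',(289,137.5),34),('b',(349,134),34),('d',(399,148),34),('lipL',(210,254),12),('lipR',(430,255),12),('gate',(458,252),32),('lipL2',(188,10),12),('lipR2',(451,10),12)):
    w=wr(p,o,uv,z);print(k,w.round(1),'tool',(R.T@(w-o['ee_pos'])).round(1))
E
```

```text
[[0.125, 0.992, -0.002], [0.992, -0.125, 0.001], [0.001, -0.002, -1.0]]
a [468.5 -93.8  34. ] tool [ 34.  -42.7 111.1]
c [499.4 -66.5  34. ] tool [ 64.8 -15.4 111. ]
b [535.9 -69.   34. ] tool [ 66.9  21.1 111. ]
d [565.6 -81.2  34. ] tool [ 58.6  52.1 110.9]
lipL [ 429.  -142.2   12. ] tool [-19.1 -75.7 133.1]
lipR [ 587.3 -162.8   12. ] tool [-19.7  83.8 132.8]
gate [ 600.9 -154.8   32. ] tool [-10.1  96.4 112.7]
lipL2 [447.7  14.5  12. ] tool [138.8 -76.8 133.3]
lipR2 [606.2  -5.5  12. ] tool [138.7  83.  132.9]
```

Call:
{"api": "arm_command", "payload": {
  "rows": [0, 0, 0, 0, 0.06, 0.5, 0.9, 0, 0, 0, 0, 0.06, 0.9, 0.9, 0, 0, 0, 0, 0.06, 0.9, 0.9]
}}

```text
t: 3.65
ee_pos: [509.2, -132.4, 71.6]
orientation: [-2.349, -2.078, 0.005]
ft_force: [-0.9, 0.6, 0.6]
width: 83.5
grasp_force: 0.0
```

Call:
{"api": "arm_command", "payload": {
  "rows": [0, 0.03, 0, 0, 0, 0.3, 0.9, 0, 0.05, 0, 0, 0, 0.5, 0.9, 0, 0.05, 0, 0, 0, 0.56, 0.9, 0, 0.05, 0, 0, 0, 0.56, 0.9]
}}

```text
t: 4.05
ee_pos: [511.8, -134.7, 29.9]
orientation: [-2.274, -2.007, -0.178]
ft_force: [0.2, 0.3, -0.7]
width: 83.4
grasp_force: 0.0
```

Call:
{"api": "arm_command", "payload": {
  "rows": [0, 0, 0, 0.062, 0, 0.01, 0.9, 0, 0, 0, 0.123, 0, 0.0195, 0.9, 0, 0, 0, 0.185, 0, 0.029, 0.9, 0, 0, 0, 0.247, 0, 0.039, 0.9, 0, 0, 0, 0.31, 0, 0.049, 0.9]
}}

```text
t: 4.55
ee_pos: [515.0, -109.6, 29.2]
orientation: [-2.273, -2.008, -0.179]
ft_force: [-0.0, -0.6, -0.3]
width: 83.3
grasp_force: 0.1
```

Call:
{"api": "arm_command", "payload": {
  "rows": [0, 0, 0, 0.062, 0, 0.01, 0.9, 0, 0, 0, 0.123, 0, 0.0195, 0.9, 0, 0, 0, 0.185, 0, 0.029, 0.9, 0, 0, 0, 0.247, 0, 0.039, 0.9, 0, 0, 0, 0.31, 0, 0.049, 0.9]
}}

```text
t: 5.05
ee_pos: [517.9, -85.0, 28.9]
orientation: [-2.273, -2.007, -0.179]
ft_force: [-0.1, -1.1, 0.1]
width: 83.0
grasp_force: 0.1
```

```bash
python3 - <<'E'
from workcell import ctrl
import cv2,numpy as np,pickle
o=ctrl.get_obs();print(o['t'],o['ee_pos'],o['orientation'],o['width'])
im,d=ctrl.get_image('wrist');p=ctrl.camera_params('wrist');cv2.imwrite('pics/w2.png',im[:,:,::-1]);pickle.dump((im,d,p,o),open('w2.pkl','wb'))
E
```

```text
5.05 [517.93996931 -85.0032034   28.85203064] [-2.27345547 -2.00664717 -0.17881804] 83.01842744438956
```

View pics/w2.png

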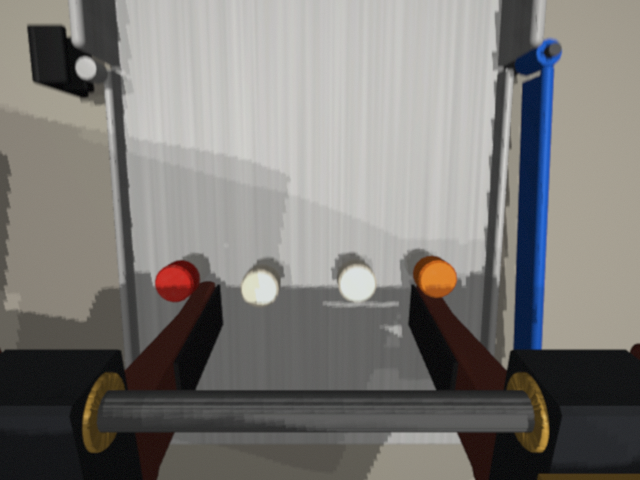

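The wrist view shows red (178,281) and orange (435,277) at the fingertips, with the white vials (260,287) and (357,282) between the fingers. Next I'll check lateral offsets.

```bash
python3 - <<'E'
from h import *
im,d,p,o=pickle.load(open('w2.pkl','rb'))
R=Ro.from_rotvec(o['orientation']).as_matrix()
Rt=np.array([[np.cos(-.1226),-np.sin(-.1226)],[np.sin(-.1226),np.cos(-.1226)]])
for k,uv,z in(('a',(178,281),34),('c',(260,287),34),('b',(357,282),34),('d',(435,277),34),('hinge',(549,51),32),('tipL',(205,285),10),('tipR',(425,285),10),('lipL',(118,200),12),('lipR',(500,200),12)):
    w=wr(p,o,uv,z);print(k,w.round(1),'tool',(R.T@(w-o['ee_pos'])).round(1),'tray',(Rt.T@(w[:2]-[526,16])).round(1))
E
```

```text
a [469.4 -59.5  34. ] tool [ 19.8 -51.3  -2.1] tray [-46.9 -81.9]
c [499.8 -65.7  34. ] tool [ 17.5 -20.4  -2.4] tray [-16.  -84.3]
b [536.5 -68.3  34. ] tool [19.5 16.4 -2.1] tray [ 20.8 -82.4]
d [566. -70.  34.] tool [21.4 45.8 -1.8] tray [ 50.2 -80.5]
hinge [612.9   6.1  32. ] tool [101.4  82.9  12.9] tray [87.5  0.8]
tipL [471.8 -68.1  10. ] tool [  7.9 -47.9  20.3] tray [-43.5 -90.1]
tipR [567.8 -80.1  10. ] tool [ 7.9 48.9 20.3] tray [ 53.2 -90.3]
lipL [442.1 -26.7  12. ] tool [ 45.2 -82.5  24.2] tray [-78.1 -52.6]
lipR [601.8 -46.6  12. ] tool [45.2 78.4 24.2] tray [ 82.8 -52.9]
```

Call:
{"api": "arm_command", "payload": {
  "rows": [0, 0, 0, -0.062, 0, -0.01, 0.9, 0, 0, 0, -0.062, -0.035, -0.01, 0.9, 0, 0, 0, -0.03, -0.035, -0.005, 0.9, 0, 0, 0, 0.031, -0.035, 0.005, 0.9, 0, 0, 0, 0.1, -0.035, 0.016, 0.9]
}}

```text
t: 5.6
ee_pos: [516.2, -76.7, 28.9]
orientation: [-2.274, -2.006, -0.179]
ft_force: [-1.1, -0.4, 0.0]
width: 83.4
grasp_force: 0.1
```

Call:
{"api": "arm_command", "payload": {
  "rows": [0, 0, 0, 0.087, 0, 0.0137, 0.9, 0, 0, 0, 0.173, 0, 0.0275, 0.9, 0, 0, 0, 0.26, 0, 0.041, 0.9, 0, 0, 0, 0.346, 0, 0.055, 0.9, 0, 0, 0, 0.43, 0, 0.068, 0.9]
}}

```text
t: 6.1
ee_pos: [520.5, -41.7, 28.9]
orientation: [-2.273, -2.007, -0.179]
ft_force: [0.3, 0.1, 0.8]
width: 83.4
grasp_force: 0.1
```

Call:
{"api": "arm_command", "payload": {
  "rows": [0, 0, 0, 0.087, 0, 0.0137, 0.9, 0, 0, 0, 0.173, 0, 0.0275, 0.9, 0, 0, 0, 0.26, 0, 0.041, 0.9, 0, 0, 0, 0.346, 0, 0.055, 0.9, 0, 0, 0, 0.43, 0, 0.068, 0.9]
}}

```text
t: 6.6
ee_pos: [524.9, -7.3, 28.9]
orientation: [-2.273, -2.007, -0.179]
ft_force: [0.8, -0.3, 0.5]
width: 83.5
grasp_force: 0.0
```

```bash
python3 - <<'E'
from workcell import ctrl
import cv2,numpy as np,pickle
o=ctrl.get_obs();print(o['t'],o['ee_pos'],o['orientation'],o['width'])
im,d=ctrl.get_image('wrist');p=ctrl.camera_params('wrist');cv2.imwrite('pics/w3.png',im[:,:,::-1]);pickle.dump((im,d,p,o),open('w3.pkl','wb'))
E
```

```text
6.6 [524.86148843  -7.30091175  28.89720506] [-2.27339974 -2.00681234 -0.17891896] 83.46656919355414
```

View pics/w3.png

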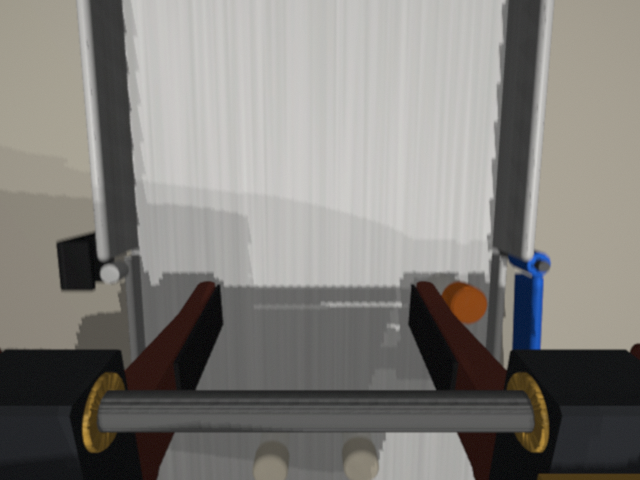

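The wrist view shows that both outer vials rolled off the outside of the fingers. Orange is at (465,302) beside the right finger, red is hidden at the left, and the whites stand behind at (270,460) and (360,458). I'll switch to nearly closed fingers, so that a narrow slot cradles one vial at a time. I'm lifting straight up first.

Call:
{"api": "arm_command", "payload": {
  "rows": [0, 0, 0, 0.05, 0, -0.3, 0.9, 0, 0, 0, 0.1, 0, -0.6, 0.9, 0, 0, 0, 0.156, 0, -0.988, 0.9]
}}

```text
t: 6.95
ee_pos: [524.0, -7.7, 109.0]
orientation: [-2.272, -2.006, -0.176]
ft_force: [0.4, -0.1, 0.1]
width: 83.0
grasp_force: 0.0
```

Call:
{"api": "arm_command", "payload": {
  "rows": [0, 0, 0, -0.4, 0, -0.6, 0.5, 0, 0, 0, -0.85, 0, -0.8, 0, 0, 0, 0, -0.85, 0, -0.8, -0.82]
}}

```text
t: 7.25
ee_pos: [516.8, -88.3, 164.3]
orientation: [-2.28, -2.007, -0.184]
ft_force: [0.5, 0.1, 0.6]
width: 62.9
grasp_force: 0.0
```

Call:
{"api": "arm_command", "payload": {
  "rows": [0, 0, 0, -0.5, 0, -0.08, -0.82, 0, 0, 0, -0.9, 0, -0.14, -0.82, 0, 0, 0, -0.9, 0, -0.14, -0.82, 0, 0, 0, -0.9, 0, -0.14, -0.82]
}}

```text
t: 7.65
ee_pos: [505.7, -156.5, 160.7]
orientation: [-2.274, -2.004, -0.178]
ft_force: [0.4, -0.2, 0.3]
width: 31.1
grasp_force: 0.0
```

```bash
python3 - <<'E'
from workcell import ctrl
import cv2,numpy as np,pickle
o=ctrl.get_obs();print(o['t'],o['ee_pos'],o['orientation'],o['width'])
im,d=ctrl.get_image('wrist');p=ctrl.camera_params('wrist');cv2.imwrite('pics/w4.png',im[:,:,::-1]);pickle.dump((im,d,p,o),open('w4.pkl','wb'))
E
```

```text
7.65 [ 505.74771625 -156.47628709  160.65904451] [-2.27408208 -2.00406855 -0.17846462] 31.093396274380062
```

View pics/w4.png

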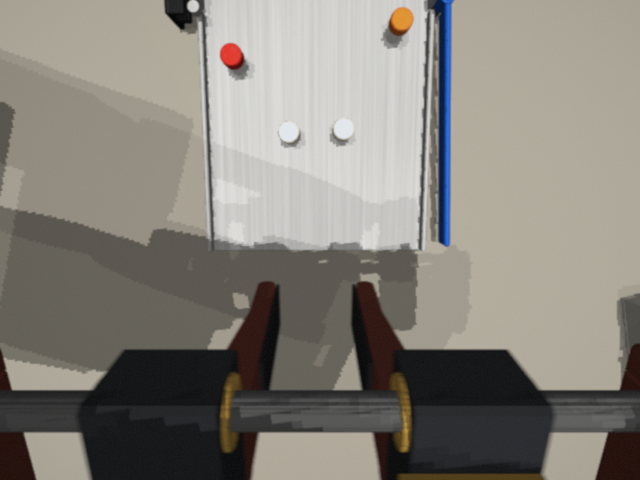

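All four stand upright: red top (231,53), white (288,131) and (344,128), orange (402,18).

```bash
cat >>h.py <<'E'
Rt=np.array([[np.cos(-.1226),-np.sin(-.1226)],[np.sin(-.1226),np.cos(-.1226)]])
def rep(f,pts):
    im,d,p,o=pickle.load(open(f,'rb'));R=Ro.from_rotvec(o['orientation']).as_matrix();print('yaw tool x',np.degrees(np.arctan2(R[1,0],R[0,0])),'tcp tray',(Rt.T@(o['ee_pos'][:2]-[526,16])).round(1),o['ee_pos'][2].round(1))
    Rz=np.c_[np.r_[R[:2,0]/np.linalg.norm(R[:2,0]),0],np.r_[R[:2,1]/np.linalg.norm(R[:2,1]),0]]
    for k,uv,z in pts:
        w=wr(p,o,uv,z);print(k,'from tcp fwd,right',(Rz.T@(w-o['ee_pos'])).round(1),'tray',(Rt.T@(w[:2]-[526,16])).round(1))
E
python3 - <<'E'
from h import *
rep('w4.pkl',[('a',(231,53),34),('c',(288.5,131),34),('b',(344,128),34),('d',(402,18),34),('lipL',(212,249),12),('lipR',(421,250),12),('hinge',(446,3),32)])
E
```

```text
yaw tool x 82.77129990672331 tcp tray [   1.  -173.7] 160.7
a from tcp fwd,right [137.9 -54.9] tray [-53.5 -35.5]
c from tcp fwd,right [ 88.1 -17.6] tray [-16.4 -85.5]
b from tcp fwd,right [90.1 19.8] tray [ 21.1 -83.7]
d from tcp fwd,right [159.4  56.7] tray [ 58.2 -14.4]
lipL from tcp fwd,right [  3.  -78.1] tray [ -77.1 -170.4]
lipR from tcp fwd,right [ 2.3 80.8] tray [  81.8 -171.6]
hinge from tcp fwd,right [169.3  85.4] tray [86.9 -4.7]
```

Call:
{"api": "arm_command", "payload": {
  "rows": [0, 0, 0, 0.3, 0.12, 0.43, -0.82, 0, 0, 0, 0.6, 0.25, 0.854, -0.82, 0, 0, 0, 0.6, 0.25, 0.854, -0.82, 0, 0, 0, 0.6, 0.25, 0.854, -0.82]
}}

```text
t: 8.1
ee_pos: [532.7, -99.9, 100.7]
orientation: [-2.269, -2.009, -0.177]
ft_force: [-0.5, -0.1, 0.8]
width: 8.0
grasp_force: 0.0
```

Call:
{"api": "arm_command", "payload": {
  "rows": [0, 0, 0, -0.05, 0, 0.3, -0.82, 0, 0, 0, -0.09, 0, 0.6, -0.82, 0, 0, 0, -0.14, 0, 0.889, -0.82, 0, 0, 0, -0.14, 0, 0.889, -0.82]
}}

```text
t: 8.5
ee_pos: [531.9, -101.6, 28.2]
orientation: [-2.272, -2.005, -0.176]
ft_force: [-0.4, 0.1, -0.2]
width: 8.0
grasp_force: 0.0
```

Call:
{"api": "arm_command", "payload": {
  "rows": [0, 0, 0, 0.062, 0, 0.01, -0.82, 0, 0, 0, 0.123, 0, 0.0195, -0.82, 0, 0, 0, 0.185, 0, 0.029, -0.82, 0, 0, 0, 0.247, 0, 0.039, -0.82, 0, 0, 0, 0.31, 0, 0.049, -0.82]
}}

```text
t: 9.0
ee_pos: [536.7, -76.2, 30.0]
orientation: [-2.274, -2.008, -0.18]
ft_force: [-1.2, -0.4, -0.1]
width: 7.9
grasp_force: 0.1
```

```bash
python3 - <<'E'
from workcell import ctrl
import cv2,numpy as np,pickle
o=ctrl.get_obs();print(o['t'],o['ee_pos'],o['orientation'],o['width'])
im,d=ctrl.get_image('wrist');p=ctrl.camera_params('wrist');cv2.imwrite('pics/w5.png',im[:,:,::-1]);pickle.dump((im,d,p,o),open('w5.pkl','wb'))
E
```

```text
9.0 [536.74099038 -76.15907942  29.96521461] [-2.27361679 -2.00771865 -0.17980958] 7.864641338553372
```

View pics/w5.png

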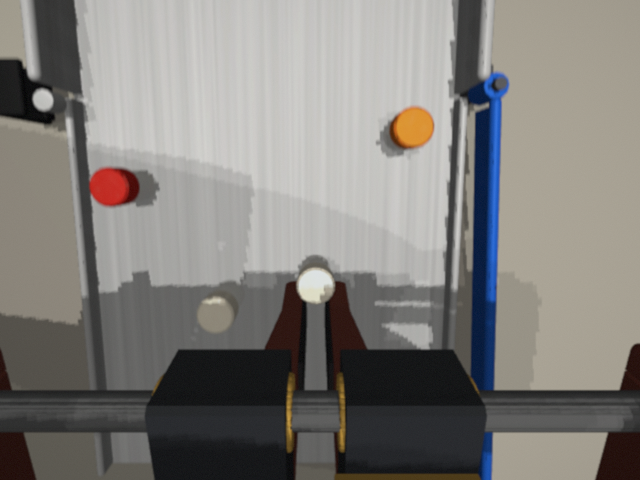

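The white vial is nested in the slot at (316,285). I'll continue the sweep.

Call:
{"api": "arm_command", "payload": {
  "rows": [0, 0, 0, 0.087, 0, 0.0137, -0.82, 0, 0, 0, 0.173, 0, 0.0275, -0.82, 0, 0, 0, 0.26, 0, 0.041, -0.82, 0, 0, 0, 0.346, 0, 0.055, -0.82, 0, 0, 0, 0.43, 0, 0.068, -0.82]
}}

```text
t: 9.55
ee_pos: [540.7, -41.4, 29.3]
orientation: [-2.273, -2.007, -0.179]
ft_force: [0.2, -0.4, 0.3]
width: 8.0
grasp_force: 0.1
```

Call:
{"api": "arm_command", "payload": {
  "rows": [0, 0, 0, 0.087, 0, 0.0137, -0.82, 0, 0, 0, 0.173, 0, 0.0275, -0.82, 0, 0, 0, 0.26, 0, 0.041, -0.82, 0, 0, 0, 0.346, 0, 0.055, -0.82, 0, 0, 0, 0.43, 0, 0.068, -0.82]
}}

```text
t: 10.05
ee_pos: [545.0, -6.9, 29.3]
orientation: [-2.273, -2.007, -0.179]
ft_force: [-0.2, -0.3, 0.3]
width: 8.2
grasp_force: 0.1
```

Call:
{"api": "arm_command", "payload": {
  "rows": [0, 0, 0, 0.087, 0, 0.0137, -0.82, 0, 0, 0, 0.173, 0, 0.0275, -0.82, 0, 0, 0, 0.26, 0, 0.041, -0.82, 0, 0, 0, 0.346, 0, 0.055, -0.82, 0, 0, 0, 0.43, 0, 0.068, -0.82]
}}

```text
t: 10.55
ee_pos: [549.4, 27.6, 29.4]
orientation: [-2.273, -2.007, -0.179]
ft_force: [-0.1, 0.3, 0.5]
width: 8.0
grasp_force: 0.1
```

Call:
{"api": "arm_command", "payload": {
  "rows": [0, 0, 0, 0.062, 0, 0.01, -0.82, 0, 0, 0, 0.123, 0, 0.0195, -0.82, 0, 0, 0, 0.185, 0, 0.029, -0.82, 0, 0, 0, 0.247, 0, 0.039, -0.82, 0, 0, 0, 0.31, 0, 0.049, -0.82]
}}

```text
t: 11.05
ee_pos: [552.5, 52.3, 29.4]
orientation: [-2.274, -2.007, -0.179]
ft_force: [-0.4, -1.1, 0.5]
width: 8.0
grasp_force: 0.1
```

```bash
cat >>h.py <<'E'
def look(f):
    from workcell import ctrl
    import cv2
    o=ctrl.get_obs();im,d=ctrl.get_image('wrist');p=ctrl.camera_params('wrist');pickle.dump((im,d,p,o),open(f+'.pkl','wb'));cv2.imwrite(f'pics/{f}.png',im[:,:,::-1])
    print(o['t'],o['width'],o['ft_force'].round(1))
    # cap tops by depth: points 29..38 mm above the bench inside the lips
    T=np.array(p['tool_from_camera']);R=Ro.from_rotvec(o['orientation']).as_matrix()
    v,u=np.mgrid[:480,:640];K=p['camera_matrix']
    P=np.stack([(u-K[0,2])/K[0,0]*d,(v-K[1,2])/K[1,1]*d,d],-1)@T[:3,:3].T+T[:3,3];W=P@R.T+o['ee_pos']
    L=(W[...,:2]-[526,16])@Rt
    m=(d>0)&(W[...,2]>31)&(W[...,2]<38)&(abs(L[...,0])<74)&(L[...,1]>-172)&(L[...,1]<130)
    n,lab,st,c=cv2.connectedComponentsWithStats(m.astype(np.uint8))
    Rz=np.c_[R[:2,0]/np.linalg.norm(R[:2,0]),R[:2,1]/np.linalg.norm(R[:2,1])]
    print('tcp tray',(Rt.T@(o['ee_pos'][:2]-[526,16])).round(1),o['ee_pos'][2].round(1))
    for i in range(1,n):
        if st[i,4]<40: continue
        k=lab==i;l=L[k];print('blob',c[i].round(),st[i,4],'rgb',np.median(im[k],0),'tray',((l.min(0)+l.max(0))/2).round(1),'size',np.ptp(l,0).round(1),'fwd,right',(((W[k][:,:2].min(0)+W[k][:,:2].max(0))/2-o['ee_pos'][:2])@Rz).round(1))
E
python3 -c "
from h import *
look('w6')"
```

```text
11.05 8.044419636910476 [-0.4 -1.1  0.5]
tcp tray [21.9 39.2] 29.4
blob [315. 286.] 1137 rgb [210. 209. 188.] tray [22.6 56. ] size [14.3 14.7] fwd,right [16.8  0.7]
blob [294. 307.] 216 rgb [43. 20. 16.] tray [14.2 47.1] size [8.9 5.8] fwd,right [ 7.7 -7.6]
blob [337. 307.] 222 rgb [44. 21. 17.] tray [30.9 47.2] size [8.9 5.2] fwd,right [8.2 9. ]
```

Call:
{"api": "arm_command", "payload": {
  "rows": [0, 0, 0, -0.074, 0, -0.012, -0.82, 0, 0, 0, -0.025, 0, -0.32, -0.82, 0, 0, 0, 0.014, 0, -0.568, -0.82, 0, 0, 0, 0.014, 0, -0.568, -0.82]
}}

```text
t: 11.5
ee_pos: [553.3, 45.4, 76.6]
orientation: [-2.276, -2.008, -0.184]
ft_force: [0.4, 0.0, -0.3]
width: 7.8
grasp_force: 0.0
```

Call:
{"api": "arm_command", "payload": {
  "rows": [0, 0, 0, -0.5, -0.25, -0.079, -0.82, 0, 0, 0, -0.926, -0.47, -0.146, -0.82, 0, 0, 0, -0.926, -0.47, -0.146, -0.82]
}}

```text
t: 11.8
ee_pos: [501.7, -26.2, 73.4]
orientation: [-2.275, -2.002, -0.175]
ft_force: [-0.5, -0.4, 0.5]
width: 7.9
grasp_force: 0.0
```

Call:
{"api": "arm_command", "payload": {
  "rows": [0, 0, 0, -0.5, 0, -0.079, -0.82, 0, 0, 0, -0.926, 0, -0.146, -0.82, 0, 0, 0, -0.926, 0, -0.146, -0.82]
}}

```text
t: 12.1
ee_pos: [496.0, -101.1, 73.9]
orientation: [-2.278, -2.004, -0.179]
ft_force: [-0.1, 0.9, -1.1]
width: 8.0
grasp_force: 0.0
```

```bash
python3 -c "
from h import *
look('w7')"
```

```text
12.1 8.005239773457006 [-0.1  0.9 -1.1]
tcp tray [ -15.4 -119.9] 73.9
blob [473.  72.] 877 rgb [223. 145.  51.] tray [ 58.3 -14.7] size [14.9 14.7] fwd,right [105.6  73.2]
blob [231. 121.] 808 rgb [225.  62.  51.] tray [-54.  -36.1] size [14.6 14.7] fwd,right [ 83.6 -39. ]
blob [311. 226.] 709 rgb [226. 230. 233.] tray [-16.5 -85.8] size [14.2 14.9] fwd,right [34.1 -1.2]
```

Call:
{"api": "arm_command", "payload": {
  "rows": [0, 0, 0, -0.045, -0.012, 0.28, -0.82, 0, 0, 0, -0.09, -0.012, 0.565, -0.82, 0, 0, 0, -0.09, -0.012, 0.565, -0.82]
}}

```text
t: 12.45
ee_pos: [493.1, -96.6, 26.2]
orientation: [-2.27, -2.005, -0.175]
ft_force: [-0.8, 0.0, 0.1]
width: 7.7
grasp_force: 0.0
```

Call:
{"api": "arm_command", "payload": {
  "rows": [0, 0, 0, 0.062, 0, 0.01, -0.82, 0, 0, 0, 0.123, 0, 0.0195, -0.82, 0, 0, 0, 0.185, 0, 0.029, -0.82, 0, 0, 0, 0.247, 0, 0.039, -0.82, 0, 0, 0, 0.31, 0, 0.049, -0.82]
}}

```text
t: 12.95
ee_pos: [498.3, -72.7, 29.1]
orientation: [-2.274, -2.008, -0.18]
ft_force: [-0.1, -0.3, 0.5]
width: 8.0
grasp_force: 0.1
```

Call:
{"api": "arm_command", "payload": {
  "rows": [0, 0, 0, 0.087, 0, 0.0137, -0.82, 0, 0, 0, 0.173, 0, 0.0275, -0.82, 0, 0, 0, 0.26, 0, 0.041, -0.82, 0, 0, 0, 0.346, 0, 0.055, -0.82, 0, 0, 0, 0.43, 0, 0.068, -0.82]
}}

```text
t: 13.45
ee_pos: [502.3, -38.0, 28.5]
orientation: [-2.273, -2.007, -0.179]
ft_force: [0.3, -0.5, -0.3]
width: 7.7
grasp_force: 0.1
```

Call:
{"api": "arm_command", "payload": {
  "rows": [0, 0, 0, 0.087, 0, 0.0137, -0.82, 0, 0, 0, 0.173, 0, 0.0275, -0.82, 0, 0, 0, 0.26, 0, 0.041, -0.82, 0, 0, 0, 0.346, 0, 0.055, -0.82, 0, 0, 0, 0.43, 0, 0.068, -0.82]
}}

```text
t: 13.95
ee_pos: [506.6, -3.5, 28.6]
orientation: [-2.273, -2.007, -0.179]
ft_force: [0.5, -0.9, -0.2]
width: 7.7
grasp_force: 0.1
```

Call:
{"api": "arm_command", "payload": {
  "rows": [0, 0, 0, 0.087, 0, 0.0137, -0.82, 0, 0, 0, 0.173, 0, 0.0275, -0.82, 0, 0, 0, 0.26, 0, 0.041, -0.82, 0, 0, 0, 0.346, 0, 0.055, -0.82, 0, 0, 0, 0.43, 0, 0.068, -0.82]
}}

```text
t: 14.45
ee_pos: [510.9, 31.1, 28.6]
orientation: [-2.273, -2.007, -0.179]
ft_force: [-0.1, -0.7, 0.5]
width: 7.7
grasp_force: 0.1
```

Call:
{"api": "arm_command", "payload": {
  "rows": [0, 0, 0, 0.062, 0, 0.01, -0.82, 0, 0, 0, 0.123, 0, 0.0195, -0.82, 0, 0, 0, 0.185, 0, 0.029, -0.82, 0, 0, 0, 0.247, 0, 0.039, -0.82, 0, 0, 0, 0.31, 0, 0.049, -0.82]
}}

```text
t: 14.95
ee_pos: [514.0, 55.8, 28.6]
orientation: [-2.274, -2.007, -0.179]
ft_force: [-0.5, -0.4, 0.3]
width: 7.9
grasp_force: 0.1
```

```bash
python3 -c "
from h import *
look('w8')"
```

```text
14.95 7.920797113106686 [-0.5 -0.4  0.3]
tcp tray [-16.7  38. ] 28.6
blob [416. 281.] 1166 rgb [210. 216. 208.] tray [22.4 56.5] size [15.  14.9] fwd,right [18.7 39. ]
blob [315. 286.] 1146 rgb [210. 211. 190.] tray [-16.   54.8] size [14.2 14.7] fwd,right [16.7  0.7]
blob [295. 309.] 222 rgb [43. 20. 17.] tray [-24.4  43.8] size [8.8 9.5] fwd,right [ 5.7 -7.3]
blob [336. 309.] 231 rgb [44. 21. 16.] tray [-7.6 42.5] size [ 9.  11.7] fwd,right [4.9 9. ]
blob [498. 450.] 999 rgb [142.  73.  25.] tray [ 58.4 -14.2] size [14.6 15.2] fwd,right [-51.8  75.2]
```

Call:
{"api": "arm_command", "payload": {
  "rows": [0, 0, 0, -0.074, 0, -0.012, -0.82, 0, 0, 0, -0.025, 0, -0.32, -0.82, 0, 0, 0, 0.014, 0, -0.568, -0.82, 0, 0, 0, 0.014, 0, -0.568, -0.82]
}}

```text
t: 15.4
ee_pos: [514.7, 48.9, 75.6]
orientation: [-2.275, -2.008, -0.184]
ft_force: [0.7, 0.3, -0.0]
width: 7.7
grasp_force: 0.0
```

Call:
{"api": "arm_command", "payload": {
  "rows": [0, 0, 0, -0.5, -0.25, -0.079, -0.82, 0, 0, 0, -0.7, -0.475, -0.11, -0.82, 0, 0, 0, -0.7, -0.475, -0.11, -0.82]
}}

```text
t: 15.7
ee_pos: [465.3, -3.4, 72.7]
orientation: [-2.274, -2.002, -0.175]
ft_force: [-1.0, 0.1, -0.9]
width: 7.8
grasp_force: 0.0
```

Call:
{"api": "arm_command", "payload": {
  "rows": [0, 0, 0, -0.4, 0, -0.063, -0.82, 0, 0, 0, -0.57, 0, -0.09, -0.82, 0, 0, 0, -0.57, 0, -0.09, -0.82]
}}

```text
t: 16.0
ee_pos: [463.3, -49.0, 73.3]
orientation: [-2.276, -2.004, -0.179]
ft_force: [-0.7, 0.1, -0.0]
width: 7.8
grasp_force: 0.0
```

```bash
python3 -c "
from h import *
look('w9')"
```

```text
16.0 7.810561239810746 [-0.7  0.1 -0. ]
tcp tray [-54.2 -72.2] 73.3
blob [483.  18.] 944 rgb [209. 215. 220.] tray [22.5 56.4] size [15.1 15.2] fwd,right [128.8  76. ]
blob [397.  21.] 924 rgb [211.  217.5 221. ] tray [-16.2  54.9] size [14.4 14.7] fwd,right [127.2  37.5]
blob [549. 176.] 800 rgb [214.  134.5  47. ] tray [ 58.4 -14.4] size [14.9 14.2] fwd,right [ 58.2 112. ]
blob [314. 222.] 719 rgb [217.  54.  44.] tray [-54.1 -36. ] size [14.5 14.7] fwd,right [36.2  0.1]
```

Call:
{"api": "arm_command", "payload": {
  "rows": [0, 0, 0, -0.045, 0, 0.28, -0.82, 0, 0, 0, -0.088, 0, 0.555, -0.82, 0, 0, 0, -0.088, 0, 0.555, -0.82]
}}

```text
t: 16.35
ee_pos: [461.5, -46.7, 26.7]
orientation: [-2.271, -2.005, -0.175]
ft_force: [0.0, 1.1, 0.5]
width: 8.1
grasp_force: 0.0
```

Call:
{"api": "arm_command", "payload": {
  "rows": [0, 0, 0, 0.062, 0, 0.01, -0.82, 0, 0, 0, 0.123, 0, 0.0195, -0.82, 0, 0, 0, 0.185, 0, 0.029, -0.82, 0, 0, 0, 0.247, 0, 0.039, -0.82, 0, 0, 0, 0.31, 0, 0.049, -0.82]
}}

```text
t: 16.85
ee_pos: [466.3, -22.5, 29.1]
orientation: [-2.274, -2.008, -0.18]
ft_force: [1.2, -0.5, 0.6]
width: 8.2
grasp_force: 0.1
```

Call:
{"api": "arm_command", "payload": {
  "rows": [0, 0, 0, 0.087, 0, 0.0137, -0.82, 0, 0, 0, 0.173, 0, 0.0275, -0.82, 0, 0, 0, 0.26, 0, 0.041, -0.82, 0, 0, 0, 0.346, 0, 0.055, -0.82, 0, 0, 0, 0.43, 0, 0.068, -0.82]
}}

```text
t: 17.35
ee_pos: [470.2, 12.2, 28.6]
orientation: [-2.273, -2.007, -0.179]
ft_force: [0.0, -0.7, 0.1]
width: 8.3
grasp_force: 0.1
```

Call:
{"api": "arm_command", "payload": {
  "rows": [0, 0, 0, 0.087, 0, 0.0137, -0.82, 0, 0, 0, 0.173, 0, 0.0275, -0.82, 0, 0, 0, 0.26, 0, 0.041, -0.82, 0, 0, 0, 0.346, 0, 0.055, -0.82, 0, 0, 0, 0.43, 0, 0.068, -0.82]
}}

```text
t: 17.85
ee_pos: [474.6, 46.7, 28.6]
orientation: [-2.273, -2.007, -0.179]
ft_force: [-0.0, 0.4, 0.1]
width: 7.5
grasp_force: 0.1
```

```bash
python3 -c "
from h import *
look('w10')"
```

```text
17.85 7.468740833079673 [-0.   0.4  0.1]
tcp tray [-54.8  24.2] 28.6
blob [518. 246.] 1236 rgb [206. 213. 218.] tray [22.3 56.4] size [15.4 14.9] fwd,right [32.3 76.9]
blob [416. 249.] 1197 rgb [208. 215. 213.] tray [-16.1  55.3] size [14.6 14.7] fwd,right [31.1 38.6]
blob [315. 286.] 1150 rgb [186.  43.  35.] tray [-54.1  40.9] size [14.2 14.9] fwd,right [16.8  0.6]
blob [295. 309.] 228 rgb [43. 20. 16.] tray [-62.5  28.9] size [ 8.9 12.2] fwd,right [ 4.5 -7.2]
blob [336. 309.] 232 rgb [43. 21. 16.] tray [-45.7  29.3] size [ 8.9 10.6] fwd,right [5.5 8.9]
blob [594. 434.] 66 rgb [172.5 130.5  95.5] tray [ 58.4 -20.5] size [8.3 2.5] fwd,right [-44.4 113.2]
```

Call:
{"api": "arm_command", "payload": {
  "rows": [0, 0, 0, -0.074, 0, -0.012, -0.82, 0, 0, 0, -0.025, 0, -0.32, -0.82, 0, 0, 0, 0.014, 0, -0.568, -0.82, 0, 0, 0, 0.014, 0, -0.568, -0.82]
}}

```text
t: 18.3
ee_pos: [475.2, 39.5, 75.5]
orientation: [-2.276, -2.008, -0.183]
ft_force: [-0.2, -0.1, -0.0]
width: 7.8
grasp_force: 0.0
```

Call:
{"api": "arm_command", "payload": {
  "rows": [0, 0, 0, -0.4, 0, -0.063, -0.82, 0, 0, 0, -0.85, 0.4, -0.134, -0.82, 0, 0, 0, -0.85, 0.9, -0.134, -0.82, 0, 0, 0, -0.85, 0.9, -0.134, -0.82]
}}

```text
t: 18.7
ee_pos: [541.8, -39.6, 73.7]
orientation: [-2.279, -2.007, -0.185]
ft_force: [0.6, 1.3, 0.5]
width: 7.9
grasp_force: 0.0
```

Call:
{"api": "arm_command", "payload": {
  "rows": [0, 0, 0, 0, 0.3, 0, -0.82, 0, 0, 0, 0, 0.51, 0, -0.82, 0, 0, 0, 0, 0.51, 0, -0.82]
}}

```text
t: 19.0
ee_pos: [578.3, -42.4, 73.0]
orientation: [-2.274, -2.007, -0.18]
ft_force: [1.1, 0.2, 0.1]
width: 7.6
grasp_force: 0.0
```

```bash
python3 -c "
from h import *
look('w11')"
```

```text
19.0 7.607364393798379 [1.1 0.2 0.1]
tcp tray [ 59.  -51.6] 73.0
blob [234.  66.] 875 rgb [211. 218. 222.] tray [22.5 56.3] size [14.6 14.8] fwd,right [107.9 -36.7]
blob [150.  70.] 890 rgb [209. 216. 221.] tray [-15.7  54.9] size [14.8 14.7] fwd,right [106.5 -75.1]
blob [ 70. 101.] 878 rgb [208.  51.  41.] tray [-53.7  41.4] size [14.9 14.7] fwd,right [  92.8 -113.1]
blob [313. 220.] 720 rgb [215. 134.  47.] tray [ 58.4 -14.6] size [14.  14.2] fwd,right [37.  -0.7]
```

Call:
{"api": "arm_command", "payload": {
  "rows": [0, 0, 0, -0.045, -0.01, 0.28, -0.82, 0, 0, 0, -0.088, -0.01, 0.555, -0.82, 0, 0, 0, -0.088, -0.01, 0.555, -0.82]
}}

```text
t: 19.35
ee_pos: [572.5, -41.4, 26.0]
orientation: [-2.27, -2.003, -0.172]
ft_force: [-0.1, -0.4, -0.6]
width: 7.8
grasp_force: 0.0
```

Call:
{"api": "arm_command", "payload": {
  "rows": [0, 0, 0, 0.062, 0, 0.01, -0.82, 0, 0, 0, 0.123, 0, 0.0195, -0.82, 0, 0, 0, 0.185, 0, 0.029, -0.82, 0, 0, 0, 0.247, 0, 0.039, -0.82, 0, 0, 0, 0.31, 0, 0.049, -0.82]
}}

```text
t: 19.85
ee_pos: [579.9, -16.6, 29.3]
orientation: [-2.273, -2.008, -0.18]
ft_force: [0.9, -0.3, -0.0]
width: 7.7
grasp_force: 0.1
```

Call:
{"api": "arm_command", "payload": {
  "rows": [0, 0, 0, 0.087, -0.005, 0.0137, -0.82, 0, 0, 0, 0.173, -0.01, 0.0275, -0.82, 0, 0, 0, 0.26, -0.015, 0.041, -0.82, 0, 0, 0, 0.346, -0.02, 0.055, -0.82, 0, 0, 0, 0.43, -0.025, 0.068, -0.82]
}}

```text
t: 20.35
ee_pos: [581.8, 18.3, 28.6]
orientation: [-2.273, -2.007, -0.179]
ft_force: [0.2, -0.3, 0.7]
width: 8.0
grasp_force: 0.1
```

Call:
{"api": "arm_command", "payload": {
  "rows": [0, 0, 0, 0.062, 0, 0.01, -0.82, 0, 0, 0, 0.123, 0, 0.0195, -0.82, 0, 0, 0, 0.185, 0, 0.029, -0.82, 0, 0, 0, 0.247, 0, 0.039, -0.82, 0, 0, 0, 0.247, 0, 0.039, -0.82]
}}

```text
t: 20.85
ee_pos: [584.4, 38.1, 28.7]
orientation: [-2.273, -2.007, -0.179]
ft_force: [0.5, -0.5, -0.3]
width: 7.7
grasp_force: 0.0
```

```bash
python3 -c "
from h import *
look('w12')"
```

```text
20.85 7.6763646387210756 [ 0.5 -0.5 -0.3]
tcp tray [55.2 29.1] 28.7
blob [227. 259.] 1187 rgb [207. 214. 209.] tray [22.6 56.5] size [14.7 14.8] fwd,right [ 27.3 -32.6]
blob [126. 262.] 1216 rgb [206. 212. 206.] tray [-15.8  55.2] size [15.3 14.7] fwd,right [ 26.  -71.2]
blob [315. 285.] 1154 rgb [208. 110.  38.] tray [56.  46.2] size [14.2 15.2] fwd,right [17.2  0.7]
blob [ 30. 297.] 1202 rgb [176.  40.  33.] tray [-53.9  41.8] size [15.9 14.8] fwd,right [  12.5 -109.1]
blob [294. 308.] 220 rgb [42. 20. 16.] tray [47.6 36. ] size [8.8 7.2] fwd,right [ 6.8 -7.4]
blob [337. 308.] 221 rgb [43. 20. 15.] tray [64.3 35.9] size [9. 7.] fwd,right [7.2 9. ]
```

Call:
{"api": "arm_command", "payload": {
  "rows": [0, 0, 0, -0.074, 0, -0.012, -0.82, 0, 0, 0, -0.025, 0, -0.32, -0.82, 0, 0, 0, 0.014, 0, -0.568, -0.82, 0, 0, 0, 0.014, 0, -0.568, -1]
}}

```text
t: 21.3
ee_pos: [585.3, 30.8, 76.0]
orientation: [-2.276, -2.008, -0.184]
ft_force: [-0.5, 0.1, 0.5]
width: 3.1
grasp_force: 0.0
```

Call:
{"api": "arm_command", "payload": {
  "rows": [0, 0, 0, -0.5, 0.22, -0.079, -1, 0, 0, 0, -0.926, 0.44, -0.146, -1, 0, 0, 0, -0.926, 0.44, -0.146, -1]
}}

```text
t: 21.6
ee_pos: [610.9, -51.3, 73.2]
orientation: [-2.279, -2.004, -0.181]
ft_force: [0.8, 0.6, 0.1]
width: 0.2
grasp_force: 0.0
```

Call:
{"api": "arm_command", "payload": {
  "rows": [0, -0.025, 0, -0.5, 0.22, -0.079, -1, 0, -0.05, 0, -0.926, 0.44, -0.146, -1, 0, -0.05, 0, -0.926, 0.44, -0.146, -1, 0, -0.05, 0, -0.926, 0.44, -0.146, -1]
}}

```text
t: 22.0
ee_pos: [634.0, -125.5, 72.6]
orientation: [-2.354, -2.077, 0.0]
ft_force: [-0.2, 0.4, 0.0]
width: 0.3
grasp_force: 0.0
```

```bash
python3 -c "
from h import *
look('w13')
im,d,p,o=pickle.load(open('w13.pkl','rb'));import cv2
h=cv2.cvtColor(im,cv2.COLOR_RGB2HSV);m=(h[...,0]>105)&(h[...,0]<125)&(h[...,1]>150);v,u=np.nonzero(m)
for vv in range(v.min()+5,v.max(),max(1,(v.max()-v.min())//6)):
    uu=u[v==vv]
    if len(uu): w=wr(p,o,(uu.max(),vv),32);print(vv,uu.min(),uu.max(),(Rt.T@(w[:2]-[526,16])).round(1))
"
```

```text
22.0 0.3331363028612721 [-0.2  0.4  0. ]
tcp tray [ 124.5 -127.2] 72.6
5 222 241 [95.3 -5.3]
62 228 240 [ 93.7 -26.5]
119 233 245 [ 94.6 -49.5]
176 238 250 [ 95.5 -74.3]
233 245 255 [  96.5 -101.4]
290 250 260 [  97.6 -131.1]
```

View pics/w13.png

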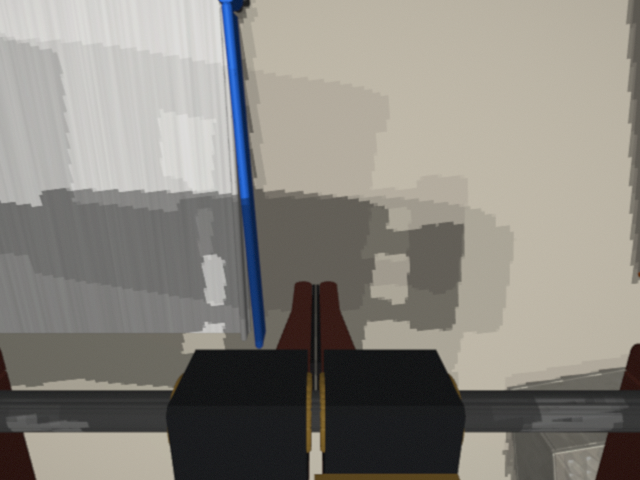

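The wrist view shows the closed fingers beside the gate's outer face. The gate runs from (241,5) to (260,345), the fingertips are at (317,290), and the path is clear. Now I'll lower the fingers and swing the gate.

Call:
{"api": "arm_command", "payload": {
  "rows": [0, 0, 0, 0, 0, 0.25, -1, 0, 0, 0, 0, 0, 0.458, -1, 0, 0, 0, 0, 0, 0.458, -1]
}}

```text
t: 22.35
ee_pos: [632.2, -124.7, 34.2]
orientation: [-2.351, -2.077, 0.005]
ft_force: [0.1, -0.3, -1.2]
width: 0.3
grasp_force: 0.0
```

Call:
{"api": "arm_command", "payload": {
  "rows": [0, 0, 0, -0.005, -0.145, 0, -1, 0, 0, 0, -0.01, -0.29, 0, -1, 0, 0, 0, -0.015, -0.434, 0, -1, 0, 0, 0, -0.02, -0.578, 0, -1, 0, 0, 0, -0.025, -0.7225, 0, -1]
}}

```text
t: 22.85
ee_pos: [576.2, -120.8, 37.5]
orientation: [2.355, 2.079, 0.001]
ft_force: [0.4, 0.1, 1.0]
width: 0.5
grasp_force: 0.1
```

Call:
{"api": "arm_command", "payload": {
  "rows": [0, 0, 0, 0.03, -0.093, 0, -1, 0, 0, 0, 0.06, -0.186, 0, -1, 0, 0, 0, 0.09, -0.278, 0, -1, 0, 0, 0, 0.12, -0.371, 0, -1, 0, 0, 0, 0.15, -0.464, 0, -1]
}}

```text
t: 23.35
ee_pos: [541.5, -103.9, 37.0]
orientation: [2.355, 2.079, 0.0]
ft_force: [0.4, 0.3, -0.1]
width: 0.7
grasp_force: 0.1
```

Call:
{"api": "arm_command", "payload": {
  "rows": [0, 0, 0, 0.056, -0.08, 0, -1, 0, 0, 0, 0.113, -0.16, 0, -1, 0, 0, 0, 0.17, -0.24, 0, -1, 0, 0, 0, 0.226, -0.32, 0, -1, 0, 0, 0, 0.282, -0.4, 0, -1]
}}

```text
t: 23.85
ee_pos: [512.5, -77.4, 37.0]
orientation: [2.355, 2.079, 0.0]
ft_force: [1.1, 1.5, 0.3]
width: 0.4
grasp_force: 0.1
```

Call:
{"api": "arm_command", "payload": {
  "rows": [0, 0, 0, 0.077, -0.06, 0, -1, 0, 0, 0, 0.154, -0.12, 0, -1, 0, 0, 0, 0.231, -0.18, 0, -1, 0, 0, 0, 0.308, -0.24, 0, -1, 0, 0, 0, 0.386, -0.3, 0, -1]
}}

```text
t: 24.35
ee_pos: [492.7, -43.7, 37.0]
orientation: [2.355, 2.079, 0.0]
ft_force: [-0.0, 0.2, -0.0]
width: 0.6
grasp_force: 0.1
```

Call:
{"api": "arm_command", "payload": {
  "rows": [0, 0, 0, 0.06, -0.026, 0, -1, 0, 0, 0, 0.12, -0.052, 0, -1, 0, 0, 0, 0.18, -0.078, 0, -1, 0, 0, 0, 0.24, -0.104, 0, -1, 0, 0, 0, 0.3, -0.13, 0, -1]
}}

```text
t: 24.85
ee_pos: [485.6, -18.8, 37.0]
orientation: [2.355, 2.079, 0.0]
ft_force: [0.2, -0.9, 0.2]
width: 0.5
grasp_force: 0.1
```

```bash
cat >>h.py <<'E'
def gate(f):
    import cv2
    im,d,p,o=pickle.load(open(f+'.pkl','rb'))
    h=cv2.cvtColor(im,cv2.COLOR_RGB2HSV);m=(h[...,0]>105)&(h[...,0]<125)&(h[...,1]>150);v,u=np.nonzero(m)
    if len(u)==0: print('no blue');return
    for uu in np.linspace(u.min()+3,u.max()-3,8).astype(int):
        vv=v[u==uu]
        if len(vv): print(uu,vv.min(),vv.max(),[(Rt.T@(wr(p,o,(uu,x),32)[:2]-[526,16])).round(1).tolist() for x in(vv.min(),vv.max())])
E
python3 -c "
from h import *
look('w14');gate('w14')"
```

```text
24.85 0.4832110326243371 [ 0.2 -0.9  0.2]
tcp tray [-35.8 -39.5] 37.0
blob [486.  65.] 1679 rgb [235. 239. 242.] tray [22.4 56.5] size [15.3 14.7] fwd,right [96.1 58.1]
blob [371.  69.] 1612 rgb [236. 240. 243.] tray [-16.1  55.2] size [14.7 14.5] fwd,right [94.7 19.6]
blob [579.  97.] 1608 rgb [234. 154.  55.] tray [55.5 46.2] size [15.7 14.4] fwd,right [85.8 91.1]
blob [261. 111.] 1473 rgb [238.  63.  52.] tray [-54.1  41.6] size [14.9 14.3] fwd,right [ 81.1 -18.5]
blob [566. 237.] 119 rgb [ 41. 108. 216.] tray [61.5 -4.7] size [14.5  5.6] fwd,right [35.1 97.1]
blob [531. 244.] 97 rgb [ 41. 105. 193.] tray [48.  -7.2] size [11.   4.6] fwd,right [32.4 83.7]
blob [479. 254.] 233 rgb [ 38.  91. 183.] tray [ 28.8 -11.5] size [26.1  8. ] fwd,right [28.2 64.5]
blob [417. 266.] 81 rgb [ 42.  94. 189.] tray [  4.7 -16.7] size [9.1 4.3] fwd,right [22.9 40.6]
blob [384. 272.] 80 rgb [ 24.   60.  121.5] tray [ -8.3 -19.1] size [10.2  3.6] fwd,right [20.4 27.4]
blob [344. 281.] 96 rgb [ 22.  57. 117.] tray [-23.4 -22.8] size [12.   4.9] fwd,right [16.7 12.5]
blob [308. 288.] 123 rgb [ 22.  57. 117.] tray [-38.3 -25.9] size [14.1  5.7] fwd,right [13.7 -2.5]
blob [265. 296.] 69 rgb [ 23.  58. 117.] tray [-55.5 -29.4] size [8.9 5. ] fwd,right [ 10.1 -19.9]
blob [304. 299.] 173 rgb [54. 28. 23.] tray [-39.9 -29.9] size [8.5 2.8] fwd,right [ 9.6 -4.1]
blob [327. 299.] 172 rgb [54. 28. 22.] tray [-30.3 -29.9] size [8.4 2.7] fwd,right [10.   5.4]
blob [237. 301.] 71 rgb [ 21.  57. 117.] tray [-67.2 -31.6] size [10.4  3.9] fwd,right [  7.9 -31.4]
224 295 306 [[-71.8, -28.8], [-72.2, -33.7]]
282 275 295 [[-48.3, -20.1], [-48.6, -28.8]]
341 263 283 [[-25.1, -15.1], [-25.0, -23.6]]
400 251 271 [[-2.3, -10.1], [-1.8, -18.5]]
459 239 260 [[20.0, -5.3], [20.9, -13.9]]
518 227 248 [[41.9, -0.5], [43.2, -9.0]]
577 215 237 [[63.4, 4.2], [65.1, -4.5]]
636 210 231 [[85.2, 6.1], [87.2, -2.2]]
```

The gate is following, at q≈0.2 with all vials clear. Now the last stretch, gently.

Call:
{"api": "arm_command", "payload": {
  "rows": [0, 0, 0, 0.05, -0.01, 0, -1, 0, 0, 0, 0.1, -0.02, 0, -1, 0, 0, 0, 0.15, -0.03, 0, -1, 0, 0, 0, 0.2, -0.04, 0, -1, 0, 0, 0, 0.25, -0.05, 0, -1]
}}

```text
t: 25.4
ee_pos: [484.2, 1.5, 37.0]
orientation: [2.355, 2.079, 0.0]
ft_force: [0.2, 0.6, -0.4]
width: 0.6
grasp_force: 0.1
```

Call:
{"api": "arm_command", "payload": {
  "rows": [0, 0, 0, 0.025, 0, 0, -1, 0, 0, 0, 0.05, 0, 0, -1, 0, 0, 0, 0.063, 0, 0, -1, 0, 0, 0, 0.063, 0, 0, -1]
}}

```text
t: 25.8
ee_pos: [484.8, 6.3, 37.0]
orientation: [-2.355, -2.079, -0.0]
ft_force: [0.3, -0.7, 0.1]
width: 0.6
grasp_force: 0.0
```

```bash
python3 -c "
from h import *
look('w15');gate('w15')" | grep -v "blob.* 1[0-9][0-9] rgb\|blob.* [0-9][0-9] rgb"
```

```text
25.8 0.6443011880765939 [ 0.3 -0.7  0.1]
tcp tray [-39.7 -14.7] 37.0
blob [488. 140.] 1425 rgb [235. 239. 242.] tray [22.3 56.6] size [15.  14.7] fwd,right [71.3 61.9]
blob [380. 144.] 1378 rgb [236. 240. 240.] tray [-16.1  55.2] size [14.7 14.7] fwd,right [70.  23.4]
blob [576. 169.] 1381 rgb [234. 154.  55.] tray [55.7 46.2] size [15.9 14.5] fwd,right [61.1 95.3]
blob [274. 182.] 1269 rgb [237.  61.  50.] tray [-54.1  41.6] size [14.7 14.8] fwd,right [ 56.3 -14.4]
blob [299. 295.] 320 rgb [41.  41.5 42.5] tray [-47.4  -3.4] size [17.3  6.3] fwd,right [10.9 -7.6]
blob [327. 297.] 226 rgb [53. 28. 23.] tray [-34.6  -3.6] size [9.3 5.8] fwd,right [11.5  5.2]
224 284 294 [[-75.4, 0.9], [-75.7, -3.5]]
282 272 293 [[-52.2, 6.0], [-52.4, -3.1]]
341 271 291 [[-29.0, 6.4], [-28.8, -2.2]]
400 270 290 [[-5.8, 6.8], [-5.2, -1.8]]
459 268 289 [[17.4, 7.6], [18.3, -1.4]]
518 267 287 [[40.5, 8.0], [41.8, -0.6]]
577 265 287 [[63.5, 8.8], [65.3, -0.6]]
636 271 278 [[87.2, 6.2], [87.9, 3.2]]
```

Call:
{"api": "arm_command", "payload": {
  "rows": [0, 0, 0, 0.012, 0, 0, -1, 0, 0, 0, 0.025, 0, 0, -1, 0, 0, 0, 0.037, 0, 0, -1, 0, 0, 0, 0.037, 0, 0, -1]
}}

```text
t: 26.25
ee_pos: [485.2, 9.2, 37.0]
orientation: [2.355, 2.079, 0.0]
ft_force: [-0.5, 0.3, -0.4]
width: 0.5
grasp_force: 0.0
```

```bash
python3 -c "
from h import *
look('w16');gate('w16')" | grep -v "blob"
```

```text
26.25 0.5463147745105496 [-0.5  0.3 -0.4]
tcp tray [-39.6 -11.7] 37.0
224 281 291 [[-75.2, 5.1], [-75.5, 0.8]]
282 271 292 [[-52.1, 9.4], [-52.3, 0.3]]
341 271 292 [[-28.9, 9.4], [-28.7, 0.3]]
400 271 291 [[-5.6, 9.3], [-5.1, 0.7]]
459 271 292 [[17.6, 9.3], [18.6, 0.2]]
518 271 291 [[40.8, 9.2], [42.1, 0.6]]
577 271 292 [[64.1, 9.2], [65.9, 0.1]]
636 279 285 [[88.1, 5.7], [88.8, 3.1]]
```

Call:
{"api": "arm_command", "payload": {
  "rows": [0, 0, 0, 0.012, 0, 0, -1, 0, 0, 0, 0.025, 0, 0, -1, 0, 0, 0, 0.025, 0, 0, -1]
}}

```text
t: 26.6
ee_pos: [485.2, 10.1, 37.0]
orientation: [2.354, 2.08, -0.002]
ft_force: [-0.4, -9.5, 0.5]
width: 0.7
grasp_force: 4.8
```

Pushing now meets a firm 9.5 N, so the gate is against its stop. I'll back off and lift clear.

Call:
{"api": "arm_command", "payload": {
  "rows": [0, 0, 0, -0.2, 0, 0, -1, 0, 0, 0, -0.5, 0, 0, -1, 0, 0, 0, -0.7, 0, -0.5, -1, 0, 0, 0, -0.7, 0, -0.9, -1, 0, 0, 0, -0.7, 0, -0.9, -1]
}}

```text
t: 27.1
ee_pos: [480.8, -45.3, 112.2]
orientation: [2.353, 2.074, 0.007]
ft_force: [0.1, 0.2, -0.8]
width: 0.7
grasp_force: 0.0
```

Call:
{"api": "arm_command", "payload": {
  "rows": [0, 0, 0, 0, 0, -0.5, -1, 0, 0, 0, 0, 0, -0.5, -1, 0, 0, 0, 0, 0, -0.5, -1]
}}

```text
t: 27.4
ee_pos: [478.7, -44.3, 149.1]
orientation: [2.354, 2.079, 0.001]
ft_force: [-0.3, 0.1, -0.4]
width: 0.6
grasp_force: 0.0
```

```bash
python3 -c "
from h import *
look('w17');gate('w17')"
```

```text
27.4 0.6101546925616584 [-0.3  0.1 -0.4]
tcp tray [-39.6 -65.7] 149.1
blob [420.  35.] 565 rgb [223. 228. 232.] tray [22.4 56.4] size [14.8 14.4] fwd,right [122.2  61.9]
blob [354.  38.] 556 rgb [224. 228. 232.] tray [-16.2  54.9] size [14.2 14.3] fwd,right [120.8  23.4]
blob [476.  55.] 549 rgb [224. 146.  52.] tray [55.9 45.9] size [15.1 14.2] fwd,right [111.8  95.3]
blob [289.  63.] 524 rgb [225.  63.  52.] tray [-54.2  41.7] size [14.3 14.5] fwd,right [107.3 -14.7]
blob [353. 134.] 57 rgb [ 41. 100. 203.] tray [-15.5   0.8] size [14.3  3.7] fwd,right [66.5 24.1]
blob [397. 134.] 63 rgb [ 42. 100. 202.] tray [12.9  0.8] size [17.6  3.6] fwd,right [66.5 52.5]
blob [445. 134.] 75 rgb [ 40.  97. 199.] tray [42.6  0.7] size [19.3  3.7] fwd,right [66.2 82.2]
257 131 136 [[-75.0, 2.7], [-75.1, -0.3]]
294 131 136 [[-52.0, 2.7], [-52.0, -0.3]]
331 131 136 [[-29.0, 2.7], [-28.9, -0.3]]
369 131 136 [[-5.3, 2.6], [-5.2, -0.4]]
406 131 136 [[17.7, 2.6], [17.9, -0.4]]
444 131 136 [[41.4, 2.6], [41.7, -0.5]]
481 131 136 [[64.4, 2.5], [64.8, -0.5]]
519 127 139 [[87.8, 4.9], [88.9, -2.3]]
```

The gate is straight across the mouth, all four vials are inside at y≈42–56 mm, and the arm is clear.

```bash
python3 -c "
from workcell import ctrl
print(ctrl.close_job())"
```

```text
the job is handed in; nothing more can be done
None
```

I handed the job in at about 27 s: by my last measurements all four vials stand upright inside the tray, 42–56 mm past the mouth, the gate is shut against its stop, and the arm is clear; the judge's verdict was not shown.

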